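Move the push-and-turn safety cap to the refill tub

ROBOT

A 6-joint arm with a two-finger parallel gripper is mounted at the origin on a cart in front of the work surface, level with it; the furniture and walls round the work are solid. World frame = base frame: x ahead of the robot, y to its left, z up, the work surface at z = 0. Lengths are in m, angles in rad, forces in N, time in s.
With the tool pointing down it reaches from about 0.35 to 0.775 m from the base axis. Payload 7.3 kg.
Tool frame: the origin (TCP) lies at the very end of the fingers, on their centre line; the grasp point (between the pads) lies 19 mm behind it; z points along the fingers, y is the line along which they close (so a half turn about z gives the same grasp; the last joint's range is limited). The gripper opens to 92 mm and grips with 3 to 60 N. Pads are 19 mm wide; open, the fingers measure 130 mm over their backs; the gripper's body (75 mm by 190 mm) begins 47 mm behind the grasp point.
Start: joints at [-1.259, 0.342, 1.524, -0, 1.275, -0.146], TCP at [0.232, -0.471, 0.227] pointing down, gripper open.
Joint ranges: [-2.53, 2.53], [-0.77, 2.02], [0.04, 2.7], [-1, 4.14], [0.28, 2.66], [-3.11, 3.11]. Speed limits (rad/s): [2.57, 2.57, 3.14, 3.14, 3.14, 3.14].

INTERFACE

Orientations are given as [roll, pitch, yaw] about the fixed x, y, z axes, in that order (R = Rz(yaw) Ry(pitch) Rx(roll)).
In Python, from cell import * gives the robot as it stands.
- The arm moves only by the tool step_arm, never from a script. Its argument "commands" is a list of rows, each a list of 7 numbers: the opening, from 0 (shut) to 1 (fully open), then the shift along the world's x, y, z in cm, then the turn, a rotation vector about the world's x, y, z in rad. A call has 1 to 5 rows; each row is the pose to reach, as a shift and turn from the pose commanded when the call began; what a row does not reach only later rows make up. A row lasts 1/12 s, in which the tool goes at most 41.7 mm and 7.16 degrees, less where a joint would pass 70% of its speed; a pose out of reach is approached as far as the arm can. A call with a gripper value outside its range is refused whole. The fingers move at their own pace and stop on an object; "grip_force" is the grip in N (left out, the last holds). Time passes only in rows, so rows that repeat a pose let the fingers close. It gives the time, the measured TCP pose, the force, the opening and the grip force at its end, in the units of the state.
- observe(): the state, without advancing time (a new reading comes with each control period).
- read_camera(name): name is "scene" or "top" or "wrist"; returns the picture (384x512x3 uint8, red, green, blue); there is no depth.
- camera_model(name): a dict with "vfov" (degrees; the focal length in pixels is half the picture's height over the tangent of half this angle, whatever the lens; pixels are square), "cx", "cy" (the principal point, pixels), "world_to_cam" (4x4, takes a point from world to camera coordinates). Camera axes: x right, y up, looking along -z (the intrinsics and any distortion apply to the point x, -y, -z); pixel columns grow to the right and rows downward; lengths in m; the calibration is good to about 2 mm. A picture is of the moment at which its call begins: read the wrist's pose just before it. camera_model takes no time and is no camera call; for the wrist camera it gives the pose at the moment of the call.
- hand_in(): hands the job in; it is judged then, once.
The state is a dict: "time": time; "qpos": joint angles; "qvel": joint speeds; "joint_efforts": joint torques, N m; "tool_pos": TCP position; "tool_rot": TCP orientation; "contact_force": force on the tool from outside, world axes, zero at the start; "torque": the same for the moment, N m; "opening": finger opening in m; "grip_force": force on a finger pad.
Only numpy, scipy, OpenCV 4.12 (cv2) and the standard library are available. Lean on these libraries where they do the work, as an engineer would, in place of code of your own. Each camera call takes 0.05 s, during which the arm holds its last target. There are 200 camera calls.

TASK

The refill tub of dishwasher tablets in the sloping stand has only a loose transit bung, so give it the child-safe cap from the empty tub: draw out the bung and set it down flat, plug downward, on the bare worktop; push down and turn the cap counter-clockwise off the empty tub; then put it on the refill tub and push and turn it clockwise until it is locked and stays down; never wrench it by force alone. Leave the bottles, shakers, onion, lemon and garlic standing where they are.

Things in the scene. Friction and masses are not known exactly. Their poses are not given: they have to be found in the camera images.
- cap_grip (a point): push-and-turn safety cap (loose, grey plastic, 140 g): ribbed round skirt 70 mm across, 30 mm high; on its flat top a straight finger bar 56 mm long, 20 thick, 22 high. This point: middle of the bar, 11 mm above the flat top, 40.5 mm above the skirt's lower edge. x along the bar, y across it, z out of the top. Fingertips may stand on the flat top beside the bar to push. Starts locked on the empty tub
- safety_cap: the cap; origin at the centre of the cap's lower edge, axes as cap_grip. Here four lugs, 8 mm wide and 4 mm high, point inward, one every quarter turn: below both ends of the bar (+x, -x) and midway (+y, -y); 53.6 mm free between opposite lugs; the skirt is 64 mm wide inside
- cap_liner (a joint): sprung rubber disc inside the cap, 48 mm across, that presses on a mouth's rim, 0.8 N per mm: -0.004 m when free, 0 when the cap is locked on a neck (about 4 N), +0.009 m when the cap is pushed down to its stop (about 11 N)
- empty_tub: empty white plastic tub, 84 mm square, 90 mm high, held fast upright (it cannot turn) in a wooden tray 104 mm square; origin under the tray's centre, on the worktop; x, y square to its sides. Neck on top: 50.6 mm across outside, 22 mm high
- empty_mouth (a point): centre of the rim of the empty tub's mouth, 120 mm above the worktop; z up, x and y as the tub. Four tabs on the neck, below +-x and +-y, 42 degrees wide, reach 30 mm from the axis; gaps between them. To open: push the cap down 6.5 to 8.5 mm (cap_grip 19 to 21 mm above the rim instead of 27.5), keep pushing, turn it counter-clockwise 48 degrees from above (lugs free from 33 to 62), then lift
- refill_stand: sloping wooden stand, fixed, 108 mm wide, holding the refill tub (same make and size as the empty one) fast. Origin on the worktop straight below the middle of the refill's mouth; the stand and tub reach from 40 mm before it (-x, toward the robot) to 130 mm behind it (+x)
- refill_mouth (a point): centre of the rim of the refill tub's mouth, 150 mm above the worktop; z out of the mouth, 32 degrees from vertical, leaning toward the stand's -x; y level. Same neck as the empty tub, tabs at +-x and +-y, each a pocket open below, with a lip 5.5 mm deep at its counter-clockwise end and a stop at its clockwise end. The mouth is 42.6 mm wide inside
- bung_tab (a point): transit bung loosely in the refill's mouth (grey, 30 g): round flange 55 mm across, 4 thick; below it a plug 38 mm across, 9.5 deep; above it a flat upright pull tab 40 mm long, 10 thick, 26 high. This point: middle of the tab, 13 mm above the flange, 26.5 mm above the plug's end. x along the tab, y across it, z out of the flange. It draws out freely along z
- refill_collar (a point): centre of the refill neck's foot, 22 mm below its rim, axes as refill_mouth. To close: cap square to the mouth, its bar 48 (or 138..; free 33 to 62) degrees counter-clockwise from x; lower along z, skirt 1.5 mm clear of the tabs; disc touches with cap_grip 31.5 mm above the rim; push to 19 to 21 mm, turn clockwise 48 degrees to the stops, let go: it rises to 27.5 mm if locked, 31.5 if not
- oil_bottle_mid (a point): bystander: tall square-bodied glass oil bottle, 62 mm wide, 264 mm high; this point is its middle, 132 mm above its underside. It stands loose on the worktop
- dressing_bottle_mid (a point): bystander: tall round bottle with a narrow neck, 60 mm across, 245 mm high; this point is its middle, 122 mm above its underside. It stands loose on the worktop
- salt_mill_mid (a point): bystander: glass shaker with a domed metal top and white filling, 44 mm across, 90 mm high; this point is its middle, 45 mm above its underside. It stands loose on the worktop
- pepper_mill_mid (a point): bystander: the same shaker with a dark filling, 44 mm across, 90 mm high; this point is its middle, 45 mm above its underside. It stands loose on the worktop
- brown_onion_mid (a point): bystander: brown onion, about 74 mm across, 77 mm high; this point is its middle, 38 mm above its underside. It stands loose on the worktop
- lemon_mid (a point): bystander: lemon, 78 mm long, 55 mm thick; this point is its middle, 28 mm above its underside. It stands loose on the worktop
- garlic_mid (a point): bystander: garlic bulb, 60 mm across, 59 mm high; this point is its middle, 30 mm above its underside. It stands loose on the worktop
- salt_box_side: wooden salt box at the right edge, 106 x 140 mm, 95 mm high; does not move, only to be kept clear of; origin under its middle, on the worktop
- egg_box_side: cardboard egg box at the left, 106 x 156 mm, 72 mm high; does not move, only to be kept clear of; origin under its middle, on the worktop

How it is judged:
At the end, for the whole second after the job is handed in: The cap is locked square on the refill tub (bar's middle 25.6 to 29.4 mm above the rim, within 4 mm of the axis, 5 degrees of square); the bung stands flat on its plug on the worktop (tab's middle 15 to 34 mm up, leaning under 11 degrees) (z of cap_grip in the frame of refill_mouth between 0.0256 and 0.0294 m and x of cap_grip in the frame of refill_mouth between -0.004 and 0.004 m and y of cap_grip in the frame of refill_mouth between -0.004 and 0.004 m and angle between the z axis of cap_grip and the z axis of refill_mouth, either way round below 0.09 rad and height (world z) of bung_tab between 0.015 and 0.034 m and angle between bung_tab's own z axis and vertical below 0.2 rad); the robot touches nothing.
It fails at once if a bottle or shaker is shifted by more than 30 mm or knocked over (distance of any of oil_bottle_mid, dressing_bottle_mid, salt_mill_mid, pepper_mill_mid from where it was at the start of the episode above 0.03 m or angle between any of oil_bottle_mid, dressing_bottle_mid, salt_mill_mid, pepper_mill_mid's own z axis and vertical above 0.4 rad).
It fails at once if the onion, lemon or garlic is shifted by more than 30 mm (distance of any of brown_onion_mid, lemon_mid, garlic_mid from where it was at the start of the episode above 0.03 m).
It fails at once if the cap or the bung falls off the worktop (height (world z) of any of cap_grip, bung_tab below -0.02 m).
It fails at once if the cap is wrenched: forced against a tub's neck with over 160 N (contact force between safety_cap and empty_tub above 160 N or contact force between safety_cap and refill_stand above 160 N).
It also fails if it takes over 61 s, if anything falls off the work surface, if the arm or the gripper's body presses on something with over 40 N, if the wrist force passes 120 N, or if a joint passes its speed limit or range.

## Working session

There is one attempt and no reset: what is moved stays moved. The work goes in short steps, Python scripts to look and compute and a tool call to move; the robot and the scene stay as the last step left them, time stands still between calls to the robot, and variables do not carry over. Pictures are saved under pics/ and viewed, at most 10 in all, crops included, and the job is handed in when it is done.

Besides the shell and the picture viewer there is one more tool, called after "Request:" by a JSON object that holds its "method" and its "body". step_arm: Moves the arm, as the interface text tells. Its arguments: {"type":"object","properties":{"commands":{"type":"array"},"grip_force":{"type":"number"}},"required":["commands"]}

```bash
ls; mkdir -p pics; python3 - <<'E'
from cell import *
import cv2,numpy as np
for n in ["scene","top"]:
    im=read_camera(n); cv2.imwrite(f"pics/{n}0.png",cv2.cvtColor(im,cv2.COLOR_RGB2BGR))
    m=camera_model(n); print(n,{k:(np.round(v,4).tolist() if k=="world_to_cam" else v) for k,v in m.items()})
s=observe(); print(s["time"],s["tool_pos"],s["tool_rot"],s["opening"])
E
```

```text
pics
scene {'vfov': 47.00792962607191, 'cx': 252.10087736000438, 'cy': 194.90915050961766, 'world_to_cam': [[0.9936, -0.1127, -0.0104, -0.4147], [0.0951, 0.7812, 0.617, -0.1128], [-0.0614, -0.614, 0.7869, -1.9473], [0.0, 0.0, 0.0, 1.0]]}
top {'vfov': 42.068107140261446, 'cx': 258.6845001921599, 'cy': 196.6453826838511, 'world_to_cam': [[-0.249, -0.9684, -0.0134, 0.096], [0.7972, -0.2128, 0.565, -0.4225], [-0.55, 0.13, 0.825, -1.6718], [0.0, 0.0, 0.0, 1.0]]}
0.1 [ 0.23194924 -0.47056248  0.22610162] [-3.14016903e+00 -2.13629809e-04  4.57810719e-01] 0.09208836326217058
```

View pics/scene0.png

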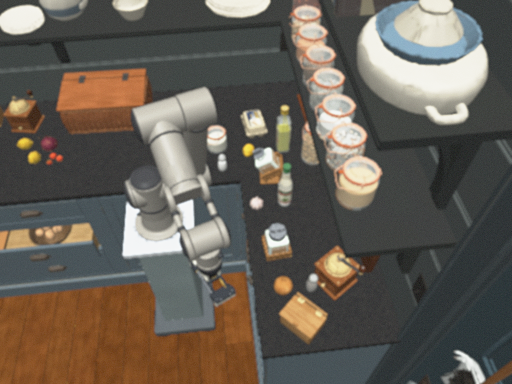

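View pics/top0.png

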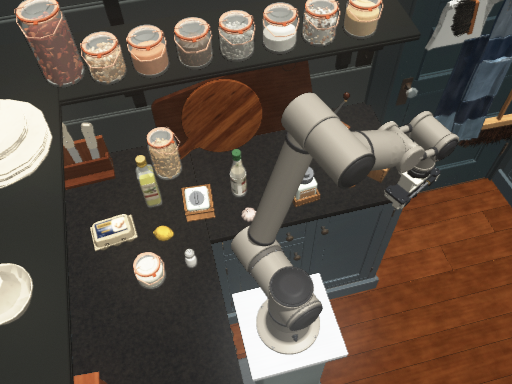

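```bash
cat > h.py <<'E'
from cell import *
import cv2,numpy as np
from scipy.spatial.transform import Rotation as R
def ray(m,u,v):
    W=np.array(m["world_to_cam"]); f=192/np.tan(np.radians(m["vfov"])/2)
    d=np.array([(u-m["cx"])/f,-(v-m["cy"])/f,-1]); Rm=W[:3,:3]
    return -Rm.T@W[:3,3], Rm.T@d
def onz(m,u,v,z):
    o,d=ray(m,u,v); return o+d*(z-o[2])/d[2]
def tri(*obs):
    A=np.zeros((3,3));b=np.zeros(3)
    for m,u,v in obs:
        o,d=ray(m,u,v); d/=np.linalg.norm(d); P=np.eye(3)-np.outer(d,d); A+=P;b+=P@o
    x=np.linalg.solve(A,b); return x
def proj(m,p):
    W=np.array(m["world_to_cam"]); f=192/np.tan(np.radians(m["vfov"])/2)
    c=W[:3,:3]@np.asarray(p)+W[:3,3]; return np.array([m["cx"]-f*c[0]/c[2], m["cy"]+f*c[1]/c[2]])
def tile(im,x0,y0,w,h,k):
    t=cv2.resize(cv2.cvtColor(im[y0:y0+h,x0:x0+w],cv2.COLOR_RGB2BGR),None,fx=k,fy=k,interpolation=cv2.INTER_CUBIC)
    for x in range((x0+9)//10*10,x0+w,10):
        cv2.line(t,((x-x0)*k,0),((x-x0)*k,6),(0,0,255),1); cv2.putText(t,str(x),((x-x0)*k,16),0,.35,(0,0,255),1)
    for y in range((y0+9)//10*10,y0+h,10):
        cv2.line(t,(0,(y-y0)*k),(6,(y-y0)*k),(0,0,255),1); cv2.putText(t,str(y),(8,(y-y0)*k+4),0,.35,(0,0,255),1)
    return t
E
python3 - <<'E'
from h import *
s=cv2.cvtColor(cv2.imread("pics/scene0.png"),cv2.COLOR_BGR2RGB);t=cv2.cvtColor(cv2.imread("pics/top0.png"),cv2.COLOR_BGR2RGB)
a=np.hstack([tile(s,245,140,50,36,8),tile(t,175,176,50,36,8)]);b=np.hstack([tile(s,253,216,50,36,8),tile(t,282,162,50,36,8)])
cv2.imwrite("pics/c0.png",np.vstack([a,b]))
ms,mt=camera_model("scene"),camera_model("top")
print("mouth approx",tri((ms,265,155),(mt,199,197)),"cap",tri((ms,277,231),(mt,308,180)))
for n,z,a,b in [("dress",.245,(287,167),(237,152)),("oil",.264,(283,107),(141,158)),("garlic",.03,(256,203),(249,215)),("onion",.038,(283,285),None),("lemon",.028,(248,150),(163,233)),("peppermill",.09,(222,155),(190,250)),("salt?",.09,(313,276),None)]:
    print(n,onz(ms,*a,z).round(3),None if b is None else tri((ms,*a),(mt,*b)).round(3))
E
```

```text
mouth approx [0.49386492 0.1988855  0.13605782] cap [ 0.48338117 -0.2064554   0.11930666]
dress [0.567 0.028 0.245] [0.567 0.03  0.242]
oil [0.604 0.374 0.264] [0.601 0.362 0.274]
garlic [0.438 0.021 0.03 ] [0.437 0.026 0.022]
onion [ 0.494 -0.392  0.038] None
lemon [0.437 0.351 0.028] [0.437 0.352 0.027]
peppermill [0.308 0.275 0.09 ] [0.305 0.267 0.095]
salt? [ 0.606 -0.394  0.09 ] None
```

View pics/c0.png

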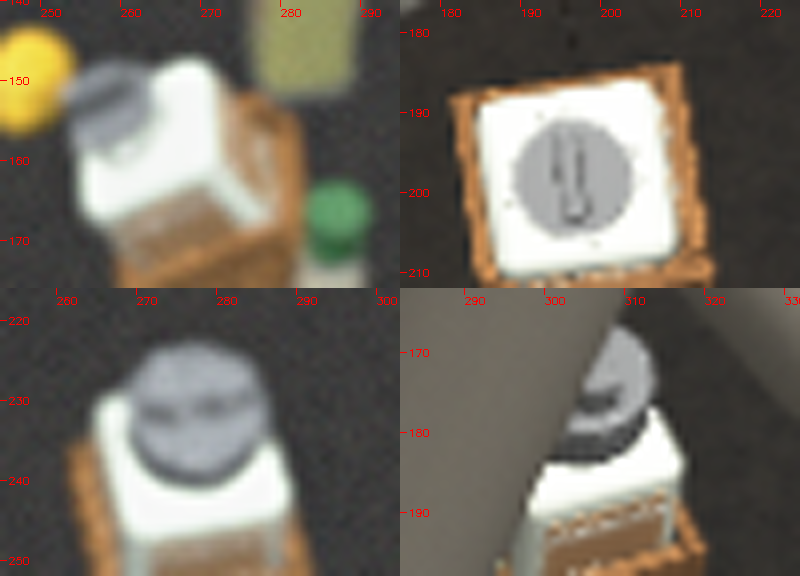

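```bash
python3 - <<'E'
from h import *
ms,mt=camera_model("scene"),camera_model("top")
b=tri((ms,258.4,153),(mt,196.7,198.2)); print("bung",b, proj(ms,b),proj(mt,b))
c=onz(ms,277.8,230.6,.1365); print("cap",c)
p=onz(ms,270,231.5,.158);q=onz(ms,286,230.3,.158); print("bar yaw",np.degrees(np.arctan2(*(q-p)[1::-1])))
# stand yaw fit: tub top corners (84mm sq, plane 22mm below rim) in top view
P=np.array([[185,189.5],[206.5,186.3],[209.5,206.5],[187.5,210.3]])
from scipy.optimize import least_squares
def pts(v):
    x,y,z,yaw,t=v; M=R.from_euler("zyx",[yaw,-t,0]).as_matrix(); s=.042
    return [np.array([x,y,z])+M@np.array(a) for a in [(s,s,-.022),(s,-s,-.022),(-s,-s,-.022),(-s,s,-.022)]],M
def r(v):
    pp,M=pts(v); e=[proj(mt,p) for p in pp]; e=(np.array(e)-P).ravel()
    f=np.array(v[:3])+M@[0,0,.004]
    g=np.r_[proj(ms,f)-[258.4,153],proj(mt,f)-[196.7,198.2]]
    return np.r_[e,g*2,(v[2]-.15)*1000,(v[4]-np.radians(32))*100]
s=least_squares(r,[b[0],b[1],.15,0,.56]); print(s.x,np.degrees(s.x[3:]),s.fun.round(1))
m=camera_model("wrist"); W=np.array(m["world_to_cam"]); st=observe()
C=-W[:3,:3].T@W[:3,3]; T=R.from_euler("xyz",st["tool_rot"]).as_matrix()
print("cam in tool",T.T@(C-st["tool_pos"]), "cam R in tool",(T.T@W[:3,:3].T).round(3).tolist(),m["vfov"],m["cx"],m["cy"])
E
```

```text
bung [0.46979072 0.2047855  0.1541642 ] [258.20031009 153.22013501] [196.4629409  197.90988795]
cap [ 0.49782847 -0.20463637  0.1365    ]
bar yaw -1.7583803890602454
[ 0.47209601  0.20371183  0.15013393 -0.06820267  0.55838747] [-3.9077252  31.99324544] [-1.5 -1.   0.1 -1.1  0.6  1.6 -0.6  1.2 -0.3  1.   0.1 -0.6  0.1 -0. ]
cam in tool [ 0.07197576  0.00033052 -0.15780633] cam R in tool [[-0.0, 0.965, 0.264], [1.0, 0.001, -0.002], [-0.002, 0.264, -0.965]] 66.19070344906923 255.68481963392287 186.56431623199242
```

Request:
{"method": "step_arm", "body": {"commands": [[1,18,18,2,0,0,-0.45],[1,18,18,2,0,0,-0.45],[1,18,18,2,0,0,-0.45],[1,18,18,2,0,0,-0.45],[1,18,18,2,0,0,-0.45]]}}

```text
time: 0.52
tool_pos: [0.3704, -0.3322, 0.2419]
tool_rot: [-3.141, 0.0, 0.001]
contact_force: [0.2, -0.8, 0.3]
opening: 0.0918
grip_force: 0.0
```

Request:
{"method": "step_arm", "body": {"commands": [[1,10,10,0.5,0,0,0],[1,10,10,0.5,0,0,0],[1,10,10,0.5,0,0,0],[1,10,10,0.5,0,0,0],[1,10,10,0.5,0,0,0]]}}

```text
time: 0.93
tool_pos: [0.4719, -0.2304, 0.2467]
tool_rot: [-3.141, -0.0, 0.013]
contact_force: [-1.4, 0.0, -1.0]
opening: 0.0915
grip_force: 0.0
```

```bash
python3 - <<'E'
from h import *
m=camera_model("wrist");im=read_camera("wrist"); np.save("w1.npy",im)
import pickle; pickle.dump(m,open("w1.pkl","wb"))
print(observe()["tool_pos"],observe()["tool_rot"],proj(m,[.4978,-.2046,.1365]))
cv2.imwrite("pics/w1.png",cv2.resize(cv2.cvtColor(im,cv2.COLOR_RGB2BGR),(768,576),interpolation=cv2.INTER_CUBIC))
E
```

```text
[ 0.47055711 -0.23198213  0.24656357] [-3.14126467e+00  8.39762138e-04  1.14397448e-02] [227.91869793 158.0363405 ]
```

View pics/w1.png

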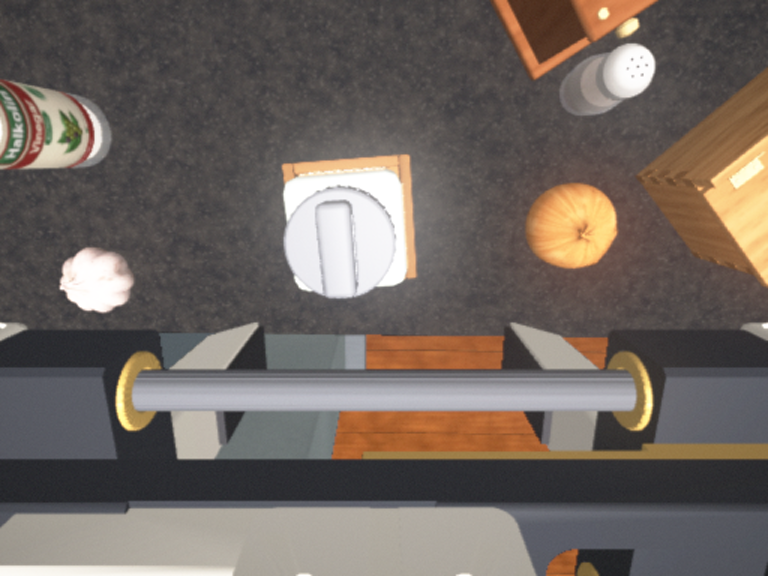

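```bash
python3 - <<'E'
from h import *
import pickle; m=pickle.load(open("w1.pkl","rb")); ms=camera_model("scene")
k=2/3
c=onz(m,340*k,243*k,.1365); print("cap top",c, "tri", tri((m,340*k,243*k),(ms,277.8,230.6)))
f=onz(m,334*k,203*k,.1585);n=onz(m,341*k,294*k,.1585); print(f,n,(f+n)/2,np.linalg.norm(f-n),np.degrees(np.arctan2(*(f-n)[1::-1])))
for a,b in [((404,155),(415,277)),((409,155),(283,166)) ]:
    p=onz(m,a[0]*k,a[1]*k,.03);q=onz(m,b[0]*k,b[1]*k,.03); print(p,q,np.degrees(np.arctan2(*(p-q)[1::-1])))
print("edge",onz(m,360*k,335*k,0), "garlic",onz(m,97*k,280*k,.03),"bottle base right",onz(m,105*k,135*k,0.0))
E
```

```text
cap top [ 0.49409467 -0.20340046  0.1365    ] tri [ 0.49606591 -0.20451809  0.13812348]
[ 0.52047957 -0.20253259  0.1585    ] [ 0.46809914 -0.20571787  0.1585    ] [ 0.49428936 -0.20412523  0.1585    ] 0.05247718603420781 3.479901905377476
[ 0.54771173 -0.24622278  0.03      ] [ 0.44489897 -0.25840537  0.03      ] 6.757636286698747
[ 0.54776263 -0.25030105  0.03      ] [ 0.53778528 -0.14712653  0.03      ] -84.47646519378658
edge [ 0.37738444 -0.20854772  0.        ] garlic [0.43871251 0.02080003 0.03      ] bottle base right [0.561526   0.01322927 0.        ]
```

Request:
{"method": "step_arm", "body": {"commands": [[1,-5.7,20,1,0,-0.1,-0.08],[1,-5.7,20,1,0,-0.2,-0.08],[1,-5.7,20,1,0,-0.3,-0.08],[1,-5.7,20,1,0,-0.4,-0.08],[1,-5.7,20,1,0,-0.45,-0.08]]}}

```text
time: 1.4
tool_pos: [0.4099, -0.033, 0.2558]
tool_rot: [-3.125, -0.452, -0.081]
contact_force: [0.4, 0.9, 0.7]
opening: 0.0917
grip_force: 0.0
```

Request:
{"method": "step_arm", "body": {"commands": [[1,0,20,0,0,0,0],[1,0,20,0,0,-0.11,0],[1,0,20,0,0,-0.11,0],[1,0,20,0,0,-0.11,0],[1,0,20,0,0,-0.11,0]]}}

```text
time: 1.82
tool_pos: [0.4123, 0.1337, 0.2566]
tool_rot: [-3.117, -0.558, -0.083]
contact_force: [0.9, -1.3, 0.4]
opening: 0.092
grip_force: 0.0
```

Request:
{"method": "step_arm", "body": {"commands": [[1,0,4,-1,0,0,0],[1,0,4,-1,0,0,0],[1,0,4,-1,0,0,0]]}}

```text
time: 2.07
tool_pos: [0.4124, 0.1747, 0.2455]
tool_rot: [-3.118, -0.555, -0.078]
contact_force: [0.4, -0.1, -1.1]
opening: 0.0919
grip_force: 0.0
```

```bash
python3 - <<'E'
from h import *
import pickle
m=camera_model("wrist");im=read_camera("wrist"); pickle.dump(m,open("w2.pkl","wb"))
s=observe();print(s["tool_pos"],s["tool_rot"],s["qpos"],proj(m,[.472,.204,.15]))
cv2.imwrite("pics/w2.png",cv2.resize(cv2.cvtColor(im,cv2.COLOR_RGB2BGR)[:260],(768,390),interpolation=cv2.INTER_CUBIC))
E
```

```text
[0.41255946 0.1735807  0.24575754] [-3.11821945 -0.55510048 -0.07901172] [ 0.37782506 -0.04771108  2.08582018 -0.37266528  0.61961579  2.27255542] [222.68540371 186.7345835 ]
```

View pics/w2.png

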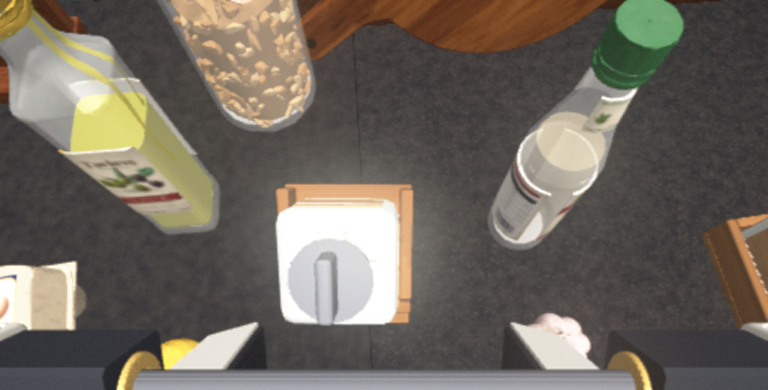

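```bash
cat > fit.py <<'E'
from h import *
import pickle
from scipy.optimize import least_squares
def frame(yaw,t=np.radians(32)): return R.from_euler("zyx",[yaw,-t,0]).as_matrix()
m=pickle.load(open("w2.pkl","rb")); ms,mt=camera_model("scene"),camera_model("top"); k=2/3
s=.042; cor=[(s,s,-.022),(s,-s,-.022),(-s,-s,-.022),(-s,s,-.022)]
Pt=np.array([[185,189.5],[206.5,186.3],[209.5,206.5],[187.5,210.3]])
Pw=np.array([[280,203],[397,201],[399,324],[281,322]])*k
def r(v,tot=True):
    M=frame(v[3],v[4]); o=v[:3]; f=o+M@[0,0,.004]
    e=np.r_[[proj(mt,o+M@c) for c in cor]]-Pt; w=np.r_[[proj(m,o+M@c) for c in cor]]-Pw
    return np.r_[e.ravel(),w.ravel()*.7,(proj(ms,f)-[258.4,153])*2,(proj(mt,f)-[196.7,198.2])*2,(proj(m,f)-[330*k,281*k])*2,(v[2]-.15)*500,(v[4]-np.radians(32))*200]
q=least_squares(r,[.472,.204,.15,0,.558]); v=q.x
E
python3 - <<'E'
from fit import *
print(v[:3],np.degrees(v[3:]),q.fun.round(1)[8:])
M=frame(v[3]);o=v[:3]
# tab ends on top plane 30mm above rim
def onp(u,w,h):
    c,d=ray(m,u*k,w*k); n=M[:,2]; p=c+d*((h-n@(c-o))/(n@d)); return M.T@(p-o)
a,b=onp(325,256,.030),onp(326,322,.030); print("tab",a,b,"flange",onp(330,281,.004))
st=observe();T=R.from_euler("xyz",st["tool_rot"]).as_matrix()
print("tool in mouth",M.T@(st["tool_pos"]-o),"rot err",(R.from_matrix(M@np.diag([1,-1,-1]))*R.from_matrix(T).inv()).as_rotvec(), "n",M[:,2])
E
```

```text
[0.47392558 0.2049068  0.14930162] [-4.24908018 32.15916536] [-4.6  1.7  0.6  3.1 -1.4  1.3 -1.8  2.2  0.5  0.8 -0.6 -1.   2.7 -2.3
 -0.3  0.6]
tab [0.02052612 0.00103834 0.03      ] [-0.01859451  0.0014826   0.03      ] flange [-0.00112714  0.00130574  0.004     ]
tool in mouth [ 0.00139601 -0.03130873  0.11431835] rot err [ 0.01923676 -0.00329823  0.00370714] n [-0.52991926  0.          0.8480481 ]
```

```bash
sed -i 's/"zyx"/"ZYX"/' fit.py; cat > t2.py <<'E'
from fit import *
print(v[:3],np.degrees(v[3:]),q.fun.round(1)[8:])
M=frame(v[3]);o=v[:3]
def onp(u,w,h):
    c,d=ray(m,u*k,w*k); n=M[:,2]; p=c+d*((h-n@(c-o))/(n@d)); return M.T@(p-o)
a,b=onp(325,256,.030),onp(326,322,.030); print("tab",a,b,"flange",onp(330,281,.004))
st=observe();T=R.from_euler("xyz",st["tool_rot"]).as_matrix()
print("tool in mouth",M.T@(st["tool_pos"]-o),"rot err",(R.from_matrix(M@np.diag([1,-1,-1]))*R.from_matrix(T).inv()).as_rotvec(), "n",M[:,2])
for h in (.05,.006): print("target TCP at",h,o+M@[0,.001,h]-st["tool_pos"])
E
python3 t2.py
```

```text
[0.47392355 0.20517801 0.14933749] [-5.31623505 32.18261773] [-3.6  1.4  1.3  3.3 -0.9  1.9 -1.   1.5  0.5  0.6 -0.9 -1.   1.7 -2.2
 -0.3  0.6]
tab [ 0.02059768 -0.00062229  0.03      ] [-0.01854802 -0.00034337  0.03      ] flange [-0.00112588  0.00083525  0.004     ]
tool in mouth [ 0.00176172 -0.03714695  0.11259559] rot err [-0.02006205 -0.00168985 -0.02612577] n [-0.52763981  0.04909847  0.8480481 ]
target TCP at 0.05 [ 0.03507475  0.03504794 -0.05401764]
target TCP at 0.006 [ 0.0582909   0.0328876  -0.09133176]
```

Request:
{"method": "step_arm", "body": {"commands": [[0.6,3.5,3.5,-5.4,-0.02,0,-0.026],[0.6,3.5,3.5,-5.4,-0.02,0,-0.026],[0.6,3.5,3.5,-5.4,-0.02,0,-0.026],[0.6,4.6,3.4,-7.1,-0.02,0,-0.026],[0.6,5.8,3.3,-9.0,-0.02,0,-0.026]]}}

```text
time: 2.53
tool_pos: [0.472, 0.2049, 0.1568]
tool_rot: [-3.14, -0.559, -0.097]
contact_force: [0.8, 0.1, 1.0]
opening: 0.0633
grip_force: 0.0
```

Request:
{"method": "step_arm", "body": {"commands": [[0.6,0,0,0,0,0,0],[0.0,0,0,0,0,0,0],[0.0,0,0,0,0,0,0],[0,0,0,0,0,0,0],[0,0,0,0,0,0,0]], "grip_force": 20}}

```text
time: 2.95
tool_pos: [0.4735, 0.21, 0.1607]
tool_rot: [-3.129, -0.567, -0.098]
contact_force: [0.8, 2.1, 1.3]
opening: 0.0334
grip_force: 0.0
```

Request:
{"method": "step_arm", "body": {"commands": [[0,0,0,0,0,0,0],[0,0,0,0,0,0,0]]}}

```text
time: 3.12
tool_pos: [0.4709, 0.2062, 0.1581]
tool_rot: [-3.139, -0.56, -0.096]
contact_force: [0.5, -0.8, -0.9]
opening: 0.0196
grip_force: 0.0
```

```bash
python3 t2.py | tail -4; python3 -c "
from cell import *;s=observe();print(s['tool_pos'],s['tool_rot'],s['opening'],s['contact_force'])"
```

```text
tab [ 0.02059768 -0.00062229  0.03      ] [-0.01854802 -0.00034337  0.03      ] flange [-0.00112588  0.00083525  0.004     ]
tool in mouth [0.00197624 0.00068717 0.00903925] rot err [-0.00172461  0.00176626  0.00226364] n [-0.52763981  0.04909847  0.8480481 ]
target TCP at 0.05 [-0.02325228  0.00247787  0.03368944]
target TCP at 0.006 [-3.61261619e-05  3.17541236e-04 -3.62467527e-03]
[0.47088649 0.20615076 0.15805046] [-3.13937046 -0.56010099 -0.09622854] 0.019634866877347116 [ 0.47707023 -0.83443387 -0.91409321]
```

Request:
{"method": "step_arm", "body": {"commands": [[0,0,0,0,0,0,0],[0,0,0,0,0,0,0],[0,0,0,0,0,0,0],[0,0,0,0,0,0,0]]}}

```text
time: 3.45
tool_pos: [0.4708, 0.2061, 0.1572]
tool_rot: [-3.14, -0.559, -0.096]
contact_force: [-5.8, -2.0, 8.2]
opening: 0.0098
grip_force: 20.0
```

Request:
{"method": "step_arm", "body": {"commands": [[0,-0.8,0.1,1.3,0,0,0],[0,-2.1,0.2,3.4,0,0,0],[0,-3.7,0.3,5.9,0,0,0],[0,-5.3,0.5,8.5,0,0,0],[0,-5.3,0.5,8.5,0,0,0]]}}

```text
time: 3.87
tool_pos: [0.4177, 0.2125, 0.2462]
tool_rot: [-3.135, -0.564, -0.097]
contact_force: [1.2, 0.5, -0.2]
opening: 0.0102
grip_force: 20.0
```

```bash
python3 - <<'E'
from h import *
im=read_camera("wrist"); s=observe();print(s["tool_pos"],s["tool_rot"],s["qpos"],s["opening"],s["grip_force"],s["contact_force"])
cv2.imwrite("pics/w3.png",cv2.cvtColor(im,cv2.COLOR_RGB2BGR))
E
```

```text
[0.41801387 0.21225698 0.24418481] [-3.13614122 -0.56257273 -0.09643802] [ 0.51014566  0.02423329  2.02394428 -0.49985741  0.67514638  2.50364321] 0.009626808756184617 19.97248113155365 [ 0.11845187  0.37159306 -0.13081194]
```

View pics/w3.png

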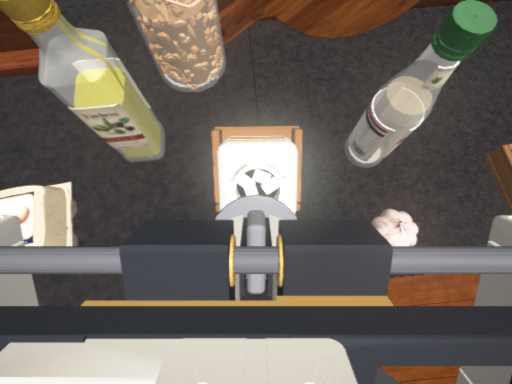

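Request:
{"method": "step_arm", "body": {"commands": [[0,0,-4,0,0,0.1,0.02],[0,0.5,-8,0,0,0.22,0.04],[0,1,-12,0,0,0.34,0.06],[0,1,-16,0,0,0.46,0.08],[0,1,-20,0,0,0.562,0.09]]}}

```text
time: 4.33
tool_pos: [0.4257, 0.061, 0.2404]
tool_rot: [3.114, -0.131, -0.015]
contact_force: [1.8, -0.2, -0.6]
opening: 0.01
grip_force: 20.0
```

Request:
{"method": "step_arm", "body": {"commands": [[0,0.6,-3,-1,0,0,0.12],[0,1.2,-6,-2,0,0,0.24],[0,1.8,-8.7,-3,0,0,0.36],[0,2,-8.7,-4,0,0,0.48],[0,2,-8.7,-6,0,0,0.6]]}}

```text
time: 4.75
tool_pos: [0.4479, -0.0289, 0.1801]
tool_rot: [3.109, -0.136, 0.521]
contact_force: [0.8, 0.7, -0.0]
opening: 0.01
grip_force: 20.0
```

Request:
{"method": "step_arm", "body": {"commands": [[0,0,0,-2,0,0,0.12],[0,0,0,-4,0,0,0.24],[0,0,0,-6,0,0,0.36],[0,0,0,-8,0,0,0.48],[0,0,0,-10,0,0,0.6]]}}

```text
time: 5.17
tool_pos: [0.4459, -0.0262, 0.0788]
tool_rot: [3.113, -0.135, 1.123]
contact_force: [-0.7, -0.2, -0.6]
opening: 0.0098
grip_force: 20.0
```

Request:
{"method": "step_arm", "body": {"commands": [[0,0,0,-1,0,0,0.12],[0,0,0,-2,0,0,0.24],[0,0,0,-3,0,0,0.37],[0,0,0,-4,0,0,0.37],[0,0,0,-4.5,0,0,0.37]]}}

```text
time: 5.58
tool_pos: [0.4457, -0.026, 0.0337]
tool_rot: [3.114, -0.136, 1.488]
contact_force: [-1.2, 0.5, -0.4]
opening: 0.0101
grip_force: 20.0
```

```bash
python3 - <<'E'
from h import *
s=observe();T=R.from_euler("xyz",s["tool_rot"]); D=R.from_euler("xyz",[np.pi,0,np.pi/2])
print((D*T.inv()).as_rotvec(),s["tool_pos"])
E
```

```text
[-0.13495777  0.03271335  0.08495741] [ 0.44571675 -0.02599624  0.03371491]
```

Request:
{"method": "step_arm", "body": {"commands": [[0,0.5,-2.5,1.5,0,0,0],[0,0.5,-5,1.5,0,0,0],[0,0.5,-5,1.5,0,0,0]]}}

```text
time: 5.83
tool_pos: [0.4529, -0.0793, 0.0508]
tool_rot: [3.109, -0.134, 1.486]
contact_force: [0.5, -1.3, -0.3]
opening: 0.0103
grip_force: 20.0
```

Request:
{"method": "step_arm", "body": {"commands": [[0,0,0,0,-0.09,0.02,0.05],[0,0,0,0,-0.135,0.033,0.085],[0,0,0,-1.5,-0.135,0.033,0.085],[0,0,0,-3,-0.135,0.033,0.085],[0,0,0,-3,-0.135,0.033,0.085]]}}

```text
time: 6.25
tool_pos: [0.4497, -0.0747, 0.0184]
tool_rot: [-3.14, -0.001, 1.572]
contact_force: [-1.3, -0.4, -0.9]
opening: 0.0098
grip_force: 20.0
```

Request:
{"method": "step_arm", "body": {"commands": [[0,0,0,-0.2,0,0,0],[0,0,0,-0.3,0,0,0],[0,0,0,-0.3,0,0,0]]}}

```text
time: 6.5
tool_pos: [0.4519, -0.0758, 0.018]
tool_rot: [3.138, 0.001, 1.571]
contact_force: [-0.0, -0.1, 0.4]
opening: 0.0099
grip_force: 20.0
```

```bash
python3 - <<'E'
from h import *
s=observe();print(s["tool_pos"],s["tool_rot"],s["contact_force"],s["torque"])
ts=camera_model("scene"); im=read_camera("scene"); tp=read_camera("top")
cv2.imwrite("pics/s2.png",np.hstack([tile(im,232,170,66,66,6),tile(tp,220,165,66,66,6)]))
E
```

```text
[ 0.45192387 -0.07584894  0.01802462] [3.13816551e+00 5.50023726e-04 1.57143197e+00] [-0.00744938 -0.13937262  0.36251261] [-0.04016139 -0.06201308  0.02339545]
```

View pics/s2.png

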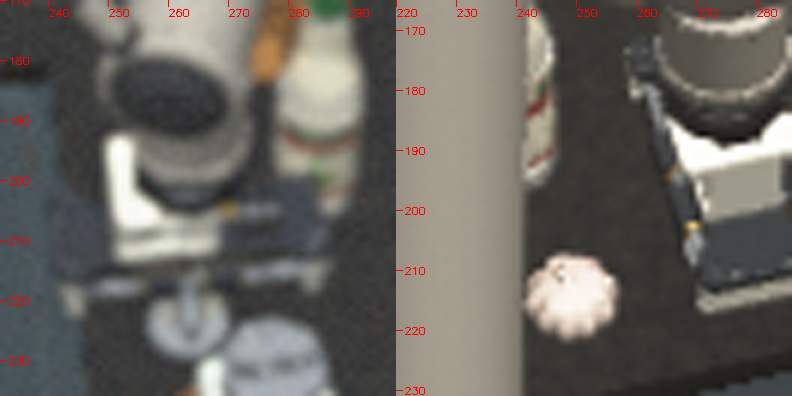

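Request:
{"method": "step_arm", "body": {"commands": [[0,0,0,-0.1,0,0,0],[0,0,0,-0.2,0,0,0],[0,0,0,-0.2,0,0,0]]}}

```text
time: 6.85
tool_pos: [0.4518, -0.0757, 0.0158]
tool_rot: [3.138, 0.0, 1.572]
contact_force: [0.5, -0.1, 0.0]
opening: 0.0096
grip_force: 20.0
```

Request:
{"method": "step_arm", "body": {"commands": [[0,0,0,-0.1,0,0,0],[0,0,0,-0.1,0,0,0]]}}

```text
time: 7.02
tool_pos: [0.4518, -0.0757, 0.0157]
tool_rot: [3.138, 0.001, 1.572]
contact_force: [-3.3, 0.9, 13.3]
opening: 0.0101
grip_force: 20.0
```

Request:
{"method": "step_arm", "body": {"commands": [[0.4,0,0,0.1,0,0,0],[0.4,0,0,0.1,0,0,0],[0.4,0,0,0.1,0,0,0],[0.4,0,0,1.5,0,0,0],[0.4,0,0,4.5,0,0,0]]}}

```text
time: 7.43
tool_pos: [0.4495, -0.075, 0.0576]
tool_rot: [-3.138, -0.002, 1.572]
contact_force: [-0.9, -0.7, -0.3]
opening: 0.0356
grip_force: 0.0
```

Request:
{"method": "step_arm", "body": {"commands": [[1,0,0,4,0,0,0],[1,0,0,8,0,0,-0.12],[1,0,0,12,0,0,-0.24],[1,0,0,16,0,0,-0.36],[1,0,-2,18,0,0,-0.48]]}}

```text
time: 7.85
tool_pos: [0.4529, -0.0942, 0.2445]
tool_rot: [3.133, -0.001, 1.089]
contact_force: [0.5, 0.5, 0.1]
opening: 0.0651
grip_force: 0.0
```

Request:
{"method": "step_arm", "body": {"commands": [[1,0,-2,0,0,0,-0.12],[1,0,-5,0,0,0,-0.24],[1,0,-7,0,0,0,-0.36],[1,0,-8,0,0,0,-0.48],[1,0,-10,0,0,0,-0.6]]}}

```text
time: 8.27
tool_pos: [0.4515, -0.1957, 0.2395]
tool_rot: [3.14, 0.0, 0.486]
contact_force: [0.0, -0.1, -0.6]
opening: 0.0912
grip_force: 0.0
```

Request:
{"method": "step_arm", "body": {"commands": [[1,1,-0.5,0,0,0,-0.12],[1,2,-0.5,0,0,0,-0.24],[1,3,-0.5,0,0,0,-0.36],[1,3,-0.5,0,0,0,-0.4],[1,3,-0.5,0,0,0,-0.4]]}}

```text
time: 8.68
tool_pos: [0.482, -0.2007, 0.2391]
tool_rot: [3.139, 0.001, 0.091]
contact_force: [0.0, 0.4, 0.5]
opening: 0.0916
grip_force: 0.0
```

```bash
python3 - <<'E'
from h import *
import pickle
m=camera_model("wrist");im=read_camera("wrist");pickle.dump(m,open("w4.pkl","wb"))
s=observe();print(s["tool_pos"],s["tool_rot"],s["opening"],s["contact_force"])
cv2.imwrite("pics/w4.png",np.hstack([tile(im,150,90,130,140,5)]))
cv2.imwrite("pics/w4.png",cv2.resize(cv2.cvtColor(im,cv2.COLOR_RGB2BGR),(768,576),interpolation=cv2.INTER_CUBIC)[:400])
E
```

```text
[ 0.48169071 -0.20057132  0.23922418] [3.13917179e+00 1.33531812e-03 9.34349090e-02] 0.09179817058707378 [-0.27477174 -0.03231609  0.15833353]
```

View pics/w4.png

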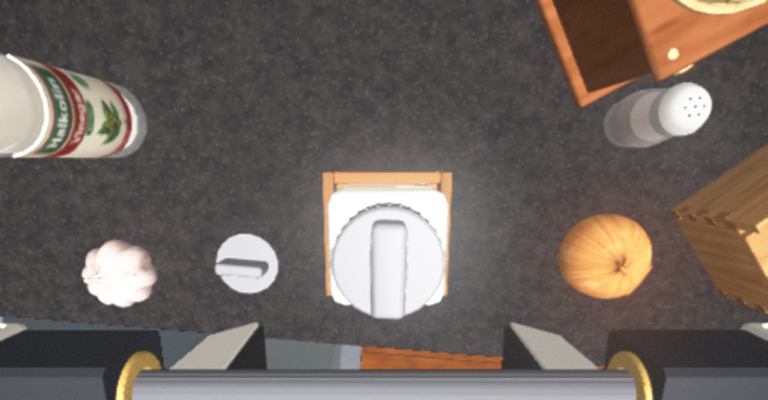

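```bash
python3 - <<'E'
from h import *
import pickle; m=pickle.load(open("w4.pkl","rb")); m1=pickle.load(open("w1.pkl","rb")); ms=camera_model("scene"); k=2/3
c=onz(m,388*k,261.5*k,.1365); print("cap top",c,"tri",tri((m,388*k,261.5*k),(m1,340*k,243*k),(ms,277.8,230.6)))
f=onz(m,388.5*k,221*k,.1585);n=onz(m,389*k,319*k,.1585); print((f+n)/2,np.linalg.norm(f-n),np.arctan2(*(f-n)[1::-1]))
p=onz(m,451*k,173*k,.03);q=onz(m,323*k,173*k,.03);print("tray",np.arctan2(*(q-p)[1::-1])-np.pi/2,np.linalg.norm(p-q))
c=np.array([.4955,-.2035,.1365]);print(c-observe()["tool_pos"])
print("bung",onz(m,246*k,264*k,.0135))
E
```

```text
cap top [ 0.49459149 -0.20272269  0.1365    ] tri [ 0.49560832 -0.20364321  0.13709891]
[ 0.49396935 -0.20290388  0.1585    ] 0.0561941481942122 0.09881927025625357
tray 0.09062934143588874 0.10333979273659925
[ 0.01380929 -0.00292868 -0.10272418]
bung [ 0.45298555 -0.08141212  0.0135    ]
```

Request:
{"method": "step_arm", "body": {"commands": [[0.6,1.3,-0.2,-3,0,0,0.003],[0.6,1.3,-0.2,-6,0,0,0.003],[0.6,1.3,-0.2,-9,0,0,0.003],[0.5,1.3,-0.2,-9.8,0,0,0.003],[0.5,1.3,-0.2,-9.8,0,0,0.003]]}}

```text
time: 9.15
tool_pos: [0.4933, -0.2019, 0.1397]
tool_rot: [-3.141, 0.005, 0.096]
contact_force: [-0.5, -0.4, -0.1]
opening: 0.0631
grip_force: 0.0
```

Request:
{"method": "step_arm", "body": {"commands": [[0,0,0,0,0,0,0],[0,0,0,0,0,0,0],[0,0,0,0,0,0,0],[0,0,0,0,0,0,0],[0,0,0,0,0,0,0]], "grip_force": 20}}

```text
time: 9.57
tool_pos: [0.4952, -0.2029, 0.1428]
tool_rot: [3.137, -0.001, 0.095]
contact_force: [-0.0, -0.1, 0.4]
opening: 0.0299
grip_force: 0.0
```

Request:
{"method": "step_arm", "body": {"commands": [[0,0,0,-0.1,0,0,0],[0,0,0,-0.2,0,0,0],[0,0,0,-0.2,0,0,0],[0,0,0,-0.2,0,0,0]], "grip_force": 20}}

```text
time: 9.9
tool_pos: [0.495, -0.2027, 0.1401]
tool_rot: [3.138, -0.0, 0.095]
contact_force: [0.2, 1.0, 3.0]
opening: 0.0199
grip_force: 19.9
```

Request:
{"method": "step_arm", "body": {"commands": [[0,0,0,0,0,0,0],[0,0,0,-0.2,0,0,0],[0,0,0,-0.4,0,0,0],[0,0,0,-0.6,0,0,0],[0,0,0,-0.6,0,0,0]], "grip_force": 40}}

```text
time: 10.32
tool_pos: [0.495, -0.2027, 0.1339]
tool_rot: [3.138, -0.0, 0.095]
contact_force: [-1.2, 1.2, 7.9]
opening: 0.0198
grip_force: 39.9
```

Request:
{"method": "step_arm", "body": {"commands": [[0,0,0,-0.1,0,0,0],[0,0,0,-0.15,0,0,0],[0,0,0,-0.15,0,0,0]]}}

```text
time: 10.57
tool_pos: [0.495, -0.2027, 0.1328]
tool_rot: [3.138, -0.0, 0.095]
contact_force: [-1.6, 1.4, 9.9]
opening: 0.0199
grip_force: 39.9
```

Request:
{"method": "step_arm", "body": {"commands": [[0,0,0,0,0,0,0.1],[0,0,0,0,0,0,0.2],[0,0,0,0,0,0,0.3],[0,0,0,0,0,0,0.4],[0,0,0,0,0,0,0.5]]}}

```text
time: 10.98
tool_pos: [0.4951, -0.2017, 0.1328]
tool_rot: [3.139, -0.001, 0.599]
contact_force: [-0.6, 6.6, 8.0]
opening: 0.0198
grip_force: 40.0
```

Request:
{"method": "step_arm", "body": {"commands": [[0,0,0,0,0,0,0.1],[0,0,0,0,0,0,0.2],[0,0,0,0,0,0,0.3],[0,0,0,0,0,0,0.34],[0,0,0,0,0,0,0.34]]}}

```text
time: 11.4
tool_pos: [0.4946, -0.2011, 0.1325]
tool_rot: [3.14, -0.001, 0.937]
contact_force: [-1.0, 7.3, 9.2]
opening: 0.0196
grip_force: 39.9
```

```bash
python3 - <<'E'
from h import *
s=observe();print(s["tool_pos"],s["tool_rot"],s["contact_force"],s["torque"],s["opening"])
E
```

```text
[ 0.49463331 -0.2011388   0.13252926] [ 3.14038112e+00 -1.47023207e-03  9.37127710e-01] [-1.02459234  7.26595226  9.17967488] [ 1.19749333  0.19532283 -0.07788204] 0.019646944030736975
```

Request:
{"method": "step_arm", "body": {"commands": [[0,0,0,0.5,0,0,0],[0,0,0,1.2,0,0,0],[0,0,0,2.2,0,0,0],[0,0,0,3.2,0,0,0],[0,0,0,5,0,0,0]]}}

```text
time: 11.82
tool_pos: [0.494, -0.2027, 0.1817]
tool_rot: [3.141, 0.001, 0.935]
contact_force: [-0.4, -0.3, -1.0]
opening: 0.0195
grip_force: 39.9
```

Request:
{"method": "step_arm", "body": {"commands": [[0,0,0,3,0,0,0],[0,0,0,6,0,0,0],[0,0,0,6,0,0,0]]}}

```text
time: 12.07
tool_pos: [0.4971, -0.2046, 0.2489]
tool_rot: [3.127, -0.0, 0.935]
contact_force: [0.8, -0.6, -0.9]
opening: 0.0198
grip_force: 39.9
```

```bash
python3 - <<'E'
from h import *
import pickle
m=camera_model("wrist");im=read_camera("wrist");pickle.dump(m,open("w5.pkl","wb"))
s=observe();print(s["tool_pos"],s["tool_rot"],s["contact_force"],s["torque"],s["opening"])
cv2.imwrite("pics/w5.png",cv2.resize(cv2.cvtColor(im,cv2.COLOR_RGB2BGR),(768,576),interpolation=cv2.INTER_CUBIC)[100:500])
E
```

```text
[ 0.49624318 -0.2040193   0.24597318] [3.13070095e+00 2.33707034e-04 9.34810421e-01] [-0.35803194 -0.51874244 -1.08271552] [ 0.0447262  -0.00335458 -0.0410531 ] 0.01966704002565259
```

View pics/w5.png

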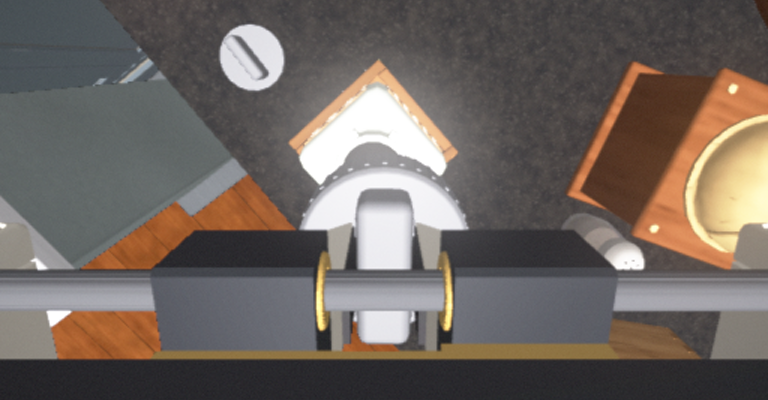

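```bash
python3 - <<'E'
from h import *
import pickle; m=pickle.load(open("w5.pkl","rb")); k=2/3
W=np.array(m["world_to_cam"]); C=np.array([0.07197576,0.00033052,-0.15780633]); Rc=np.array([[-0.0, 0.965, 0.264], [1.0, 0.001, -0.002], [-0.002, 0.264, -0.965]])
f=192/np.tan(np.radians(m["vfov"])/2)
def onp(u,v,z):
    d=Rc@np.array([(u*k-m["cx"])/f,-(v*k-m["cy"])/f,-1]); return C+d*(z-C[2])/d[2]
print("bar far",onp(385,290,-.0184),"near",onp(386,443,-.0184))
print("skirt far edge top",onp(384,265,.0036), "left at",onp(300,328,.0036),"right",onp(467,328,.0036))
E
```

```text
bar far [ 0.03037248  0.00110248 -0.0184    ] near [-0.02770639  0.00149186 -0.0184    ]
skirt far edge top [0.03359484 0.00084489 0.0036    ] left at [ 0.00835771 -0.03191952  0.0036    ] right [0.00830633 0.03323764 0.0036    ]
```

```bash
cat > tgt.py <<'E'
from fit import *
import sys
def go(o,yaw0,ang,off):
    M=frame(yaw0); s=observe(); T=R.from_euler("xyz",s["tool_rot"])
    D=R.from_matrix(M@R.from_euler("z",ang).as_matrix()@np.diag([1,-1,-1]))
    dp=(o+M@np.array(off)-s["tool_pos"])*100; rv=(D*T.inv()).as_rotvec()
    print("pos",s["tool_pos"].round(4),"shift cm",dp.round(2),"rot",rv.round(3),np.linalg.norm(rv).round(3),"q",s["qpos"].round(2),"F",s["contact_force"].round(1),"Tq",s["torque"].round(2))
O=np.array([.474,.205,.1505]);Y=-.093
if __name__=="__main__": go(O,Y,np.radians(float(sys.argv[1])),[float(a)/1000 for a in sys.argv[2:5]])
E
python3 tgt.py 90 0 -75 130
```

```text
pos [ 0.4962 -0.204   0.246 ] shift cm [-9.78 34.07  1.48] rot [-0.197 -0.518  0.529] 0.766 q [-0.53  0.34  1.47 -0.    1.32  0.1 ] F [-0.4 -0.5 -1.1] Tq [ 0.04 -0.   -0.04]
```

Request:
{"method": "step_arm", "body": {"commands": [[0,-4,1,1.5,0,0,0],[0,-7,3,1.5,0,0,0],[0,-9.5,6,1.5,-0.03,-0.07,0.07],[0,-9.5,10,1.5,-0.06,-0.14,0.14],[0,-9.5,14,1.5,-0.09,-0.21,0.21]]}}

```text
time: 12.53
tool_pos: [0.3982, -0.0621, 0.2564]
tool_rot: [2.91, -0.028, 1.149]
contact_force: [1.5, 1.2, -1.0]
opening: 0.0194
grip_force: 39.9
```

Request:
{"method": "step_arm", "body": {"commands": [[0,0,4,0,-0.03,-0.07,0.07],[0,0,8,0,-0.05,-0.12,0.12],[0,0,12,0,-0.07,-0.18,0.18],[0,0,16,0,-0.09,-0.24,0.24],[0,0,20,0,-0.11,-0.3,0.3]]}}

```text
time: 12.95
tool_pos: [0.3988, 0.1391, 0.2572]
tool_rot: [2.592, -0.002, 1.46]
contact_force: [1.6, -2.5, -1.6]
opening: 0.0196
grip_force: 39.9
```

```bash
python3 tgt.py 90 0 -75 130
```

```text
pos [0.3988 0.1391 0.2572] shift cm [-0.03 -0.23  0.36] rot [-0.003 -0.008  0.018] 0.02 q [ 0.32 -0.11  2.1  -0.35  0.67  0.65] F [ 1.6 -2.5 -1.6] Tq [-0.03  0.24 -0.09]
```

Request:
{"method": "step_arm", "body": {"commands": [[0,0,-0.2,0.3,0,-0.01,0.018],[0,0,-0.2,0.3,0,-0.01,0.018],[0,0,-0.2,0.3,0,-0.01,0.018]]}}

```text
time: 13.2
tool_pos: [0.3991, 0.1355, 0.2596]
tool_rot: [2.587, -0.001, 1.476]
contact_force: [0.2, 0.4, -1.7]
opening: 0.0196
grip_force: 39.9
```

```bash
python3 - <<'E'
from fit import *
from tgt import O,Y
m=camera_model("wrist");im=read_camera("wrist");pickle.dump(m,open("w6.pkl","wb")); np.save("w6.npy",im)
s=observe();print(s["tool_pos"],s["tool_rot"])
M=frame(Y);print("rim",proj(m,O),"corners",[proj(m,O+M@np.array(c)).round(0).tolist() for c in cor])
u,w=proj(m,O).astype(int)
x0,y0=max(u-80,0),max(w-75,0)
cv2.imwrite("pics/w6.png",tile(im,x0,y0,160,120,5))
E
```

```text
[0.39981357 0.13429348 0.2598078 ] [ 2.58631595e+00 -1.34392811e-03  1.47226653e+00]
rim [254.65429162 100.02436755] corners [[298.0, 55.0], [295.0, 142.0], [215.0, 143.0], [211.0, 55.0]]
```

View pics/w6.png

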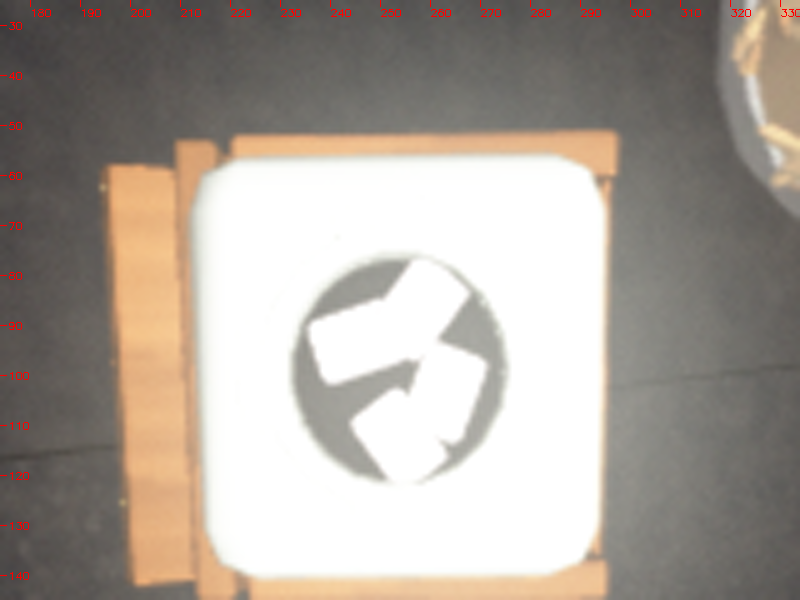

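```bash
python3 - <<'E'
from fit import *
from tgt import O,Y
m6=pickle.load(open("w6.pkl","rb")); M=frame(Y)
Pw6=np.array([[295.2,56],[293.6,140.4],[215,140.4],[212.2,56]])
def cen(mm,o): return np.mean([proj(mm,o+M@np.array(c)) for c in cor],axis=0)
print("w2",Pw.mean(0)-cen(m,O),"w6",Pw6.mean(0)-cen(m6,O),"w6 mouth",np.array([253.9,98.7])-proj(m6,O))
def r(p):
    o=O+M@np.r_[p[:2],0]; b=p[2:]*1000
    return np.r_[Pw.mean(0)-cen(m,o)-b,Pw6.mean(0)-cen(m6,o)-b,np.array([253.9,98.7])-proj(m6,o)-b,b*.3]
q=least_squares(r,np.zeros(4));print("mouth shift mm",q.x[:2]*1000,"bias px",q.x[2:]*1000,q.fun.round(2))
p=Pw.mean(0); 
E
```

```text
w2 [ 1.47482199 -2.54906848] w6 [-0.79603946 -0.57537211] w6 mouth [-0.75429162 -1.32436755]
mouth shift mm [-0.35831985 -1.71123427] bias px [-0.33130631 -2.75762725] [ 0.13 -0.17 -0.11  0.4  -0.04 -0.48 -0.1  -0.83]
```

```bash
python3 - <<'E'
import re
s=open("tgt.py").read()
s=s.replace("if __name__","O=O+frame(Y)@np.array([-.00036,-.0017,0])\nif __name__"); open("tgt.py","w").write(s)
E
python3 tgt.py 48 1.8 2.0 60
```

```text
pos [0.3998 0.1343 0.2598] shift cm [ 4.38  7.38 -5.77] rot [ 0.384 -0.04  -0.617] 0.728 q [ 0.29 -0.12  2.11 -0.33  0.66  0.6 ] F [-0.4  0.4 -1. ] Tq [0.02 0.41 0.  ]
```

Request:
{"method": "step_arm", "body": {"commands": [[0,1,1.8,-1,0.06,0,-0.1],[0,2,3.5,-2,0.12,-0.01,-0.2],[0,3,5,-3,0.19,-0.02,-0.3],[0,3.7,6.5,-4,0.25,-0.03,-0.4],[0,4.1,7.4,-4.8,0.31,-0.035,-0.5]]}}

```text
time: 13.67
tool_pos: [0.4429, 0.207, 0.2116]
tool_rot: [2.651, -0.286, 0.984]
contact_force: [-0.5, 0.2, -0.6]
opening: 0.0198
grip_force: 39.9
```

Request:
{"method": "step_arm", "body": {"commands": [[0,0,0,0,0.05,0,-0.1],[0,0,0,0,0.05,0,-0.1],[0,0,0,0,0.05,0,-0.1]]}}

```text
time: 13.92
tool_pos: [0.4419, 0.2069, 0.212]
tool_rot: [2.679, -0.321, 0.885]
contact_force: [0.4, 0.1, -0.9]
opening: 0.0194
grip_force: 39.9
```

```bash
python3 tgt.py 48 1.8 2.0 50
```

```text
pos [0.4419 0.2069 0.212 ] shift cm [ 0.7   0.07 -1.84] rot [ 0.048 -0.007 -0.05 ] 0.07 q [ 0.47  0.11  2.03 -0.55  0.6   1.64] F [ 0.4  0.1 -0.9] Tq [0.01 0.41 0.01]
```

Request:
{"method": "step_arm", "body": {"commands": [[0,0,0,0,0.048,-0.007,-0.05],[0,0.3,0,-0.8,0.048,-0.007,-0.05],[0,0.7,0.1,-1.8,0.048,-0.007,-0.05],[0,0.7,0.1,-1.8,0.048,-0.007,-0.05]]}}

```text
time: 14.25
tool_pos: [0.4479, 0.2085, 0.1928]
tool_rot: [2.707, -0.361, 0.828]
contact_force: [0.3, -0.4, -2.4]
opening: 0.0195
grip_force: 39.9
```

```bash
python3 tgt.py 48 1.8 2.0 35; python3 - <<'E'
from tgt import *
s=observe();M=frame(Y)
print((M.T@(s["tool_pos"]-O)*1000).round(1))
E
```

```text
pos [0.4479 0.2085 0.1928] shift cm [ 0.89 -0.16 -1.18] rot [ 0.001 -0.001 -0.003] 0.003 q [ 0.46  0.14  2.06 -0.58  0.53  1.73] F [ 0.3 -0.4 -2.4] Tq [ 0.02  0.52 -0.01]
[ 0.4  2.8 49.8]
```

```bash
cat > st.py <<'E'
from tgt import *
s=observe();M=frame(Y);T=R.from_euler("xyz",s["tool_rot"]).as_matrix(); C=M.T@T@np.diag([1,-1,-1])
print("tcp mouth mm",(M.T@(s["tool_pos"]-O)*1000).round(1),"F mouth",(M.T@s["contact_force"]).round(1),"ang",np.degrees(np.arctan2(C[1,0],C[0,0])).round(1),"cap",(M.T@(s["tool_pos"]+T@[-.0027,0,-.0074]-O)*1000).round(1),"op",round(s["opening"],4),"Tq",(M.T@s["torque"]).round(2),s["time"])
E
echo
```

Request:
{"method": "step_arm", "body": {"commands": [[0,0.45,-0.1,-0.6,0,0,0],[0,0.9,-0.15,-1.2,0,0,0],[0,0.9,-0.15,-1.2,0,0,0],[0,0.9,-0.15,-1.2,0,0,0]]}}

```text
time: 14.58
tool_pos: [0.4569, 0.2084, 0.1821]
tool_rot: [2.708, -0.364, 0.828]
contact_force: [-0.5, -0.1, -0.8]
opening: 0.0199
grip_force: 39.9
```

```bash
python3 st.py
```

```text
tcp mouth mm [ 2.4  3.5 35.9] F mouth [-0.9 -0.1 -0.4] ang 48.1 cap [ 0.6  1.4 43.3] op 0.0199 Tq [-0.02  0.43 -0.02] 14.5833
```

Request:
{"method": "step_arm", "body": {"commands": [[0,0.2,0,-0.3,0,0,0],[0,0.4,0,-0.7,0,0,0],[0,0.4,0,-0.7,0,0,0]]}}

```text
time: 14.83
tool_pos: [0.4609, 0.2091, 0.1755]
tool_rot: [2.707, -0.366, 0.829]
contact_force: [-0.4, 2.1, -0.4]
opening: 0.0195
grip_force: 39.8
```

```bash
python3 st.py
```

```text
tcp mouth mm [ 2.3  4.5 28.3] F mouth [-0.7  2.1 -0. ] ang 48.1 cap [ 0.5  2.5 35.7] op 0.0195 Tq [ 0.25  0.45 -0.05] 14.8333
```

Request:
{"method": "step_arm", "body": {"commands": [[0,0,0.15,0,0,0,0],[0,0,0.15,0,0,0,0]]}}

```text
time: 15.0
tool_pos: [0.4606, 0.2103, 0.1753]
tool_rot: [2.708, -0.364, 0.828]
contact_force: [0.1, -0.1, -1.5]
opening: 0.0198
grip_force: 39.8
```

```bash
python3 st.py
```

```text
tcp mouth mm [ 1.8  5.7 28.4] F mouth [-0.7 -0.1 -1.3] ang 48.1 cap [-0.   3.7 35.7] op 0.0198 Tq [-0.04  0.43 -0.01] 15.0
```

Request:
{"method": "step_arm", "body": {"commands": [[0,0,0.1,0,0,0,0],[0,0,0.2,0,0,0,0],[0,0,0.2,0,0,0,0]]}}

```text
time: 15.25
tool_pos: [0.4605, 0.2117, 0.1751]
tool_rot: [2.707, -0.363, 0.827]
contact_force: [-0.8, -2.4, -1.1]
opening: 0.0195
grip_force: 39.8
```

```bash
python3 st.py
```

```text
tcp mouth mm [ 1.4  7.1 28.3] F mouth [-1.1 -2.5 -0.7] ang 48.1 cap [-0.4  5.1 35.7] op 0.0195 Tq [-0.69  0.34  0.07] 15.25
```

Request:
{"method": "step_arm", "body": {"commands": [[0,0,-0.13,0,0,0,0],[0,0.17,-0.15,0.1,0,0,0],[0,0.17,-0.15,0.1,0,0,0]]}}

```text
time: 15.5
tool_pos: [0.4618, 0.2104, 0.1757]
tool_rot: [2.709, -0.363, 0.827]
contact_force: [-3.8, -0.4, -1.2]
opening: 0.0198
grip_force: 39.8
```

```bash
python3 st.py
```

```text
tcp mouth mm [ 3.   5.9 28.1] F mouth [-3.8 -0.7  1. ] ang 48.0 cap [ 1.2  3.9 35.5] op 0.0198 Tq [-0.15  1.2  -0.03] 15.5
```

Request:
{"method": "step_arm", "body": {"commands": [[0,-0.17,0,-0.1,0,0,0],[0,-0.34,0,-0.2,0,0,0],[0,-0.34,0,-0.2,0,0,0]]}}

```text
time: 15.75
tool_pos: [0.4592, 0.211, 0.1746]
tool_rot: [2.707, -0.366, 0.829]
contact_force: [0.2, 0.1, -0.8]
opening: 0.0198
grip_force: 39.8
```

```bash
python3 st.py
```

```text
tcp mouth mm [ 0.1  6.3 28.5] F mouth [-0.3  0.1 -0.8] ang 48.1 cap [-1.7  4.2 35.9] op 0.0198 Tq [-0.    0.4  -0.04] 15.75
```

Request:
{"method": "step_arm", "body": {"commands": [[0,0.05,-0.04,0.03,0,0,0],[0,0.26,-0.06,-0.31,0,0,0],[0,0.47,-0.08,-0.65,0,0,0],[0,0.47,-0.08,-0.65,0,0,0]]}}

```text
time: 16.08
tool_pos: [0.4645, 0.2103, 0.168]
tool_rot: [2.707, -0.366, 0.829]
contact_force: [-2.8, 2.9, 3.0]
opening: 0.0196
grip_force: 39.8
```

```bash
python3 st.py
```

```text
tcp mouth mm [ 1.2  6.1 20.1] F mouth [-1.   2.6  4.2] ang 48.1 cap [-0.6  4.  27.5] op 0.0196 Tq [0.22 0.23 0.03] 16.0833
```

Request:
{"method": "step_arm", "body": {"commands": [[0,0.1,0.04,-0.15,0,0,0],[0,0.2,0.04,-0.3,0,0,0],[0,0.33,0.04,-0.53,0,0,0],[0,0.33,0.04,-0.53,0,0,0]]}}

```text
time: 16.42
tool_pos: [0.4675, 0.2102, 0.1629]
tool_rot: [2.707, -0.365, 0.828]
contact_force: [-5.9, -0.9, 8.0]
opening: 0.0196
grip_force: 39.8
```

```bash
python3 st.py
```

```text
tcp mouth mm [ 1.   6.3 14.2] F mouth [-0.6 -1.5  9.8] ang 48.1 cap [-0.8  4.3 21.6] op 0.0196 Tq [-0.26  0.06  0.05] 16.4167
```

Request:
{"method": "step_arm", "body": {"commands": [[0,0.01,-0.02,0.01,0.044,-0.004,-0.071],[0,0.02,-0.04,0.02,0.088,-0.008,-0.142],[0,0.03,-0.06,0.02,0.132,-0.012,-0.213],[0,0.04,-0.08,0.03,0.177,-0.016,-0.284],[0,0.05,-0.1,0.03,0.221,-0.02,-0.355]]}}

```text
time: 16.83
tool_pos: [0.4679, 0.209, 0.1635]
tool_rot: [2.895, -0.509, 0.388]
contact_force: [-3.9, -1.6, 8.2]
opening: 0.0196
grip_force: 39.8
```

```bash
python3 st.py
```

```text
tcp mouth mm [ 1.7  5.2 14.5] F mouth [ 1.2 -2.   8.9] ang 23.8 cap [-0.7  4.  21.9] op 0.0196 Tq [-0.53 -0.04  0.16] 16.8333
```

Request:
{"method": "step_arm", "body": {"commands": [[0,0.02,-0.02,-0.02,0.044,-0.004,-0.071],[0,0.02,-0.05,-0.02,0.088,-0.008,-0.142],[0,0.03,-0.08,-0.02,0.132,-0.012,-0.213],[0,0.03,-0.11,-0.02,0.177,-0.016,-0.284],[0,0.03,-0.12,-0.02,0.221,-0.02,-0.355]]}}

```text
time: 17.25
tool_pos: [0.4681, 0.2074, 0.1633]
tool_rot: [-3.139, -0.561, -0.096]
contact_force: [-3.1, -4.3, 8.8]
opening: 0.0196
grip_force: 39.9
```

```bash
python3 st.py
```

```text
tcp mouth mm [ 2.   3.6 14.1] F mouth [ 2.4 -4.5  8.9] ang -0.1 cap [-0.7  3.6 21.5] op 0.0196 Tq [-1.07 -0.06  0.15] 17.25
```

Request:
{"method": "step_arm", "body": {"commands": [[0,0,-0.06,0,0.014,-0.001,-0.022],[0,0,-0.06,0,0.028,-0.003,-0.044],[0,0,-0.06,0,0.028,-0.003,-0.044]]}}

```text
time: 17.5
tool_pos: [0.4682, 0.207, 0.1633]
tool_rot: [-3.107, -0.561, -0.154]
contact_force: [-2.5, -2.3, 8.1]
opening: 0.0197
grip_force: 39.9
```

```bash
python3 st.py
```

```text
tcp mouth mm [ 2.1  3.2 14. ] F mouth [ 2.3 -2.5  8.1] ang -3.0 cap [-0.7  3.3 21.4] op 0.0197 Tq [-0.72  0.08  0.1 ] 17.5
```

Request:
{"method": "step_arm", "body": {"commands": [[0,0,0,0,0.014,-0.001,-0.022],[0,0,0,0,0.028,-0.003,-0.044],[0,0,0,0,0.028,-0.003,-0.044]]}}

```text
time: 17.75
tool_pos: [0.4681, 0.2069, 0.1632]
tool_rot: [-3.074, -0.559, -0.216]
contact_force: [-2.9, -2.0, 7.6]
opening: 0.0196
grip_force: 39.9
```

```bash
python3 st.py
```

```text
tcp mouth mm [ 2.   3.1 14. ] F mouth [ 1.7 -2.3  7.9] ang -6.0 cap [-0.8  3.3 21.3] op 0.0196 Tq [-0.79  0.09  0.12] 17.75
```

Request:
{"method": "step_arm", "body": {"commands": [[0,0,0,0,0.014,-0.001,-0.022],[0,0,0,0,0.028,-0.003,-0.044],[0,0,0,0,0.028,-0.003,-0.044]]}}

```text
time: 18.0
tool_pos: [0.468, 0.2068, 0.1631]
tool_rot: [-3.042, -0.554, -0.277]
contact_force: [-3.1, -2.7, 5.8]
opening: 0.0196
grip_force: 39.9
```

```bash
python3 st.py
```

```text
tcp mouth mm [ 1.8  3.  13.9] F mouth [ 0.7 -3.   6.5] ang -9.0 cap [-0.9  3.4 21.3] op 0.0196 Tq [-0.74  0.15  0.1 ] 18.0
```

Request:
{"method": "step_arm", "body": {"commands": [[0,0,0.02,0,-0.042,0.004,0.066],[0,0,0.05,0,-0.083,0.008,0.133],[0,0,0.05,0,-0.083,0.008,0.133]]}}

```text
time: 18.25
tool_pos: [0.4673, 0.2073, 0.1626]
tool_rot: [3.14, -0.56, -0.086]
contact_force: [-5.9, -2.0, 7.8]
opening: 0.0198
grip_force: 39.8
```

```bash
python3 st.py
```

```text
tcp mouth mm [ 1.   3.4 13.9] F mouth [-0.7 -2.6  9.6] ang 0.3 cap [-1.8  3.3 21.3] op 0.0198 Tq [-0.7   0.53  0.04] 18.25
```

Request:
{"method": "step_arm", "body": {"commands": [[0,-0.08,0,0.13,0,0,0],[0,-0.16,0.01,0.25,0,0,0],[0,-0.26,0.02,0.42,0,0,0],[0,-0.26,0.02,0.42,0,0,0]]}}

```text
time: 18.58
tool_pos: [0.4647, 0.2075, 0.1668]
tool_rot: [-3.141, -0.56, -0.091]
contact_force: [-3.2, -3.6, 4.8]
opening: 0.0196
grip_force: 39.8
```

```bash
python3 st.py
```

```text
tcp mouth mm [ 1.   3.3 18.8] F mouth [ 0.1 -3.9  5.6] ang 0.1 cap [-1.7  3.3 26.2] op 0.0196 Tq [-0.89  0.52  0.  ] 18.5833
```

Request:
{"method": "step_arm", "body": {"commands": [[0,-0.1,0,0.17,0,0,0],[0,-0.2,0.01,0.32,0,0,0],[0,-0.2,0.01,0.32,0,0,0]]}}

```text
time: 18.83
tool_pos: [0.4629, 0.2079, 0.1695]
tool_rot: [-3.14, -0.56, -0.091]
contact_force: [-0.8, -3.3, -1.7]
opening: 0.0198
grip_force: 39.9
```

```bash
python3 st.py
```

```text
tcp mouth mm [ 0.9  3.6 22.1] F mouth [-1.3 -3.4 -1.2] ang 0.1 cap [-1.8  3.5 29.5] op 0.0198 Tq [-0.8   0.46  0.03] 18.8333
```

Request:
{"method": "step_arm", "body": {"commands": [[0,-0.05,0,0.08,0,0,0],[0,-0.05,0,0.08,0,0,0]]}}

```text
time: 19.0
tool_pos: [0.4628, 0.2079, 0.1697]
tool_rot: [-3.14, -0.559, -0.091]
contact_force: [9.2, -3.0, -11.1]
opening: 0.0192
grip_force: 39.9
```

```bash
python3 st.py
```

```text
tcp mouth mm [ 0.9  3.6 22.3] F mouth [  2.1  -2.2 -14.4] ang 0.1 cap [-1.8  3.6 29.7] op 0.0192 Tq [-0.57  0.1   0.01] 19.0
```

Request:
{"method": "step_arm", "body": {"commands": [[0,0.08,-0.05,-0.13,0,0,0],[0,0.08,-0.05,-0.13,0,0,0],[0.4,0.08,-0.05,-0.13,0,0,0],[0.4,0.08,-0.05,-0.13,0,0,0],[0.4,0.08,-0.05,-0.13,0,0,0]]}}

```text
time: 19.42
tool_pos: [0.464, 0.2083, 0.1701]
tool_rot: [-3.138, -0.562, -0.091]
contact_force: [0.3, 0.6, -0.6]
opening: 0.0343
grip_force: 0.0
```

Request:
{"method": "step_arm", "body": {"commands": [[0.4,0,0,0,0,0,0],[0.5,-1,0.1,1.6,0,0,0],[0.6,-2.6,0.2,4.2,0,0,0],[0.6,-4,0.4,6.7,0,0,0],[0.6,-5,0.5,8.5,0,0,0]]}}

```text
time: 19.83
tool_pos: [0.413, 0.2132, 0.2567]
tool_rot: [-3.137, -0.562, -0.092]
contact_force: [-0.0, 0.7, -0.1]
opening: 0.0543
grip_force: 0.0
```

```bash
python3 - <<'E'
from h import *
from tgt import O,Y,frame
m=camera_model("wrist"); im=read_camera("wrist"); s=observe(); print(s["tool_pos"],s["tool_rot"],s["opening"],s["contact_force"].round(1))
M=frame(Y); ctr=O+M@[-.001,.0035,.0180]; print("pred cap top",proj(m,ctr),"bar ends",[proj(m,ctr+M@np.array([a,0,.022])) for a in (.028,-.028)])
hsv=cv2.cvtColor(im,cv2.COLOR_RGB2HSV); u,w=proj(m,ctr).astype(int)
g=cv2.cvtColor(im,cv2.COLOR_RGB2GRAY); print([g[w+d,u-60:u+61:6].tolist() for d in (-20,0)])
print(cv2.HoughCircles(cv2.medianBlur(g,3),cv2.HOUGH_GRADIENT,1,40,param1=80,param2=20,minRadius=28,maxRadius=60))
cv2.imwrite("pics/w7.png",cv2.cvtColor(im,cv2.COLOR_RGB2BGR))
E
```

```text
[0.41323413 0.21404123 0.25992936] [-3.13355264 -0.56700649 -0.09262152] 0.054460779801435016 [0.1 1.7 3.1]
pred cap top [257.04862303 193.06229147] bar ends [array([257.1557103 , 168.10057899]), array([256.95836699, 230.65038732])]
[[80, 85, 83, 152, 247, 190, 213, 213, 176, 215, 216, 218, 203, 214, 214, 213, 255, 172, 101, 96, 86], [75, 76, 80, 90, 169, 207, 206, 207, 179, 207, 211, 211, 185, 208, 208, 209, 194, 149, 94, 91, 85]]
[[[192.5  57.5  35.2]
  [256.5 189.5  36.6]
  [127.5  87.5  52.8]
  [320.5 264.5  44.9]
  [200.5 264.5  54.9]
  [ 96.5  55.5  53.9]
  [152.5  50.5  40.7]
  [399.5 111.5  32.2]]]
```

Request:
{"method": "step_arm", "body": {"commands": [[0.6,-0.5,0,1,0,0,0],[0.6,-0.5,0,1,0,0,0],[0.6,-0.5,0,1,0,0,0],[0.6,-0.5,0,1,0,0,0]]}}

```text
time: 20.22
tool_pos: [0.4086, 0.2127, 0.2639]
tool_rot: [-3.139, -0.56, -0.091]
contact_force: [0.5, -0.5, 0.6]
opening: 0.0549
grip_force: 0.0
```

```bash
python3 -c "
from cell import *
print(hand_in())"
```

```text
the job is handed in; nothing more can be done
None
```

I handed the job in at about 20 s: the cap is on the refill tub and held against a 14 N upward pull (I never felt the clockwise stop), the bung stands plug-down on the worktop, and no bystander was seen to move.

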